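Clamp a mould shell in the casting jig

TASK

Slide the mould shell along the jig's channel, under the bridge, until it bears on the sprung buffer of the back stop, and press it there for a moment firmly but gently (buffer squeezed with about 10 N, never over 25 N). Leaving it touching the buffer, swing the jig's cam lever over until it snaps past centre and lies fully down so that the rubber pad clamps the mould, with a light grip and without forcing the lever (squeeze and push on it never over 80 N in all), and let go; leave the other things on the bench alone.

Things in the scene. Friction and masses are not known exactly. Their poses are not given: they have to be found in the camera images.
- jig: Clamping jig fixed to the bench. Origin on the bench under the pad's axis; x along the channel to the back stop (away from robot), y left, z up. Plywood bed 280 x 150 x 18 (x -180 to 100). Low wooden rails, tops at z 30, inner faces at y +-34, x -175 to -20, form the channel. Dark steel bridge at x = 0: posts at y +-60, beam 36 along x, z 105 to 119; cam and lever on top.
- mould: Off-white mould shell: block 120 (x) x 64 (y) x 56 high, dark seam, 0.4 to 0.8 kg, loose on the bed in the channel (2 mm play each side), short of the stop. Origin at the centre of its underside; x along its length towards the stop. Push it at the robot-side end face, 60 mm before the origin, or grip it across y. Friction is hidden: sliding takes 2 to 7 N, more if it is leaned on.
- mould_back (a point): Centre of the mould's rear end face (60 mm ahead of its origin), 15 mm above its underside.
- buffer (a joint): Back stop: aluminium block 90 wide, 30 high, bolted on the bed behind the bridge, with a sprung black rubber buffer plate (60 wide, 27 high) facing the mould. Where it is bolted is not reported: its face is 20 to 42 mm beyond the pad's axis. The value is the buffer's compression in m: 0 untouched, grows as the mould presses it, 4 N per mm, 9 mm travel. Released, it keeps a light touch.
- pivot (a point): The lever's hinge axis (runs along the jig's y), in the middle of the cam above the bridge, 137 mm over the bench.
- cam (a joint): Lever angle, rad: 0 open (leaning 22 degrees past upright, away from robot), grows as it swings over the top and down towards the robot; 1.95 closed, a hard stop, flat along the jig's -x. Starts at 0 to 0.5 and stays where left until the pad meets the mould at about 0.75; then resists, hardest near 1.1 (5 to 9 N at the knob); centre at 1.45, beyond it pulls itself shut.
- handle: The lever itself: steel rod 10 mm thick with a black ball knob of 26 mm diameter centred 100 mm from the pivot (origin at the pivot). The knob can be pinched along the jig's y from above at any angle and carried round (the ball turns between the fingers), or pushed.
- knob (a point): Centre of the black ball knob: at angle q it is at pivot + 100 mm x (-cos(1.95-q), 0, sin(1.95-q)) in the jig's axes.
- pad: Round rubber pad, 32 mm across and 10 thick, under the bridge (origin at the centre of its lower face, about 81 mm over the bench when open); the lever drives it down onto the mould, on a stiff spring (80 N/mm). It clamps with about 85 N with the lever closed.
- tub: White plastic jar, 84 across, 95 high, origin under its centre. Bystander.
- tub_lid: Flat white lid of the jar, 86 across, 12 thick, origin under its centre. Bystander.
- brush: Brush lying on the bench. Bystander.
- spatula: Spatula lying on the bench. Bystander.

How it is judged:
By the outcome, as a careful person would: the job done as asked, in the order asked, and still so for the second after the job is handed in, with the robot touching nothing.
It also fails if it takes over 64 s, if anything falls off the work surface, if the arm or the gripper's body presses on something with over 40 N, if the wrist force passes 120 N, or if a joint passes its speed limit or range.

ROBOT

A 6-joint arm with a two-finger parallel gripper is mounted at the origin on the work surface. World frame = base frame: x ahead of the robot, y to its left, z up, the work surface at z = 0. Lengths are in m, angles in rad, forces in N, time in s.
With the tool pointing down it reaches from about 0.35 to 0.975 m from the base axis. Payload 4.9 kg.
Tool frame: the origin (TCP) lies midway between the tips of the shut fingers; the grasp point (between the pads) lies 19 mm behind it (ctrl.tcp_to_grasp is the distance from the TCP to the grasp point, in m); z points along the fingers, y is the line along which they close (so a half turn about z gives the same grasp; the last joint's range is limited). The gripper opens to 85 mm and grips with 20 to 120 N. Pads are 22 mm wide; open, the fingers measure 114 mm over their backs; the gripper's body (76 mm by 85 mm) begins 54 mm behind the grasp point. The pads swing forward as they close: fully open they stand 13 mm farther back than shut.
Start: joints at [-1.343, 0.053, 1.613, -0, 1.476, -0.119], TCP at [0.212, -0.588, 0.231] pointing down, gripper open.
Joint ranges: [-3.01, 3.01], [-1.01, 2.22], [0.06, 2.58], [-1.02, 4.17], [0.09, 2.62], [-3.14, 3.14]. Speed limits (rad/s): [2.57, 2.57, 3.14, 3.14, 3.14, 3.14].

INTERFACE

Orientations are given as a rotation vector (axis times angle).
In Python, from station import ctrl gives the robot as it stands.
- The arm moves only by the tool jog_arm, called after "Call:" by a JSON object that holds its "name" and its "arguments", one argument or row to a line. Schema: {"type":"object","properties":{"ticks":{"type":"array","items":{"type":"number"},"minItems":7,"maxItems":140},"grip_n":{"type":"number"},"only":{"type":"string"},"quiet":{"type":"boolean"},"lines":{"type":"string"}},"required":["ticks"],"additionalProperties":false}. ticks is one flat list of numbers that holds 1 to 20 rows one after another, with no inner brackets; each row has 7 numbers: the finger opening in m, then dx, dy, dz in units of 5 mm, then a rotation vector rx, ry, rz in units of 0.05 rad; each row is the pose to reach, as a shift and turn from the pose commanded when the call began, along the tool's axes at that moment; what a row does not reach only later rows make up. A row lasts 1/12 s, in which the tool goes at most 0.0417 m and 0.125 rad, less where a joint would pass 70% of its speed; a pose out of reach is approached as far as the arm can. The fingers move at their own pace and stop on an object; grip_n is the grip in N (left out, the last holds). Time passes only in rows, so rows that do not move let the fingers close. The tool returns the time, the measured TCP pose, the force, the opening and the grip force at its end. only (a regular expression) keeps the lines of the reply that match it, lines (a string "A,B") keeps lines A to B, and quiet returns only ok. Input that does not fit is refused with a message, and nothing moves.
- ctrl.get_obs(): the state, without advancing time (a new reading comes with each control period).
- ctrl.get_image(name): name is "scene" or "top" or "wrist"; returns the picture (480x640x3 uint8, red, green, blue); there is no depth.
- ctrl.camera_params(name): a dict with "fx", "fy", "cx", "cy" (pixels), "T" (4x4, takes a point from camera to world coordinates); the wrist camera has in their place "tool_from_camera" (4x4, takes a point from camera to tool coordinates, whose origin is the TCP and whose axes are the flange's). Camera axes: x right, y down, z forward; pixel columns grow to the right and rows downward; lengths in m; the calibration is good to about 2 mm. A picture is of the moment at which its call begins: read the wrist's pose just before it. camera_params takes no time and is no camera call.
- ctrl.finish_job(): hands the job in; it is judged then, once.
The state is a dict: "t": time; "q": joint angles; "dq": joint speeds; "effort": joint torques, N m; "tool_pos": TCP position; "tool_rot": TCP orientation; "contact_force": force on the tool from outside, world axes, zero at the start; "wrist_torque": the same for the moment, N m; "opening": finger opening in m; "grip_force": force on a finger pad.
Only numpy, scipy, OpenCV 4.12 (cv2) and the standard library are available. Lean on these libraries where they do the work, as an engineer would, in place of code of your own. Each camera call takes 0.05 s, during which the arm holds its last target. There are 200 camera calls.

## Working session

There is one attempt and no reset: what is moved stays moved. The work goes in short steps, Python scripts to look and compute and a tool call to move; the robot and the scene stay as the last step left them, time stands still between calls to the robot, and variables do not carry over. Pictures are saved under pics/ and viewed, at most 10 in all, crops included, and the job is handed in when it is done.

```bash
ls; mkdir -p pics; python3 - <<'E'
from station import ctrl
import cv2,numpy as np
np.set_printoptions(precision=4,suppress=True)
for n in("scene","top"):
    im=ctrl.get_image(n);cv2.imwrite(f"pics/{n}0.png",im[:,:,::-1])
    print(n,ctrl.camera_params(n))
print(ctrl.camera_params("wrist"));print(ctrl.get_obs())
E
```

```text
pics
station.py
scene {'fx': 515.1620971784738, 'fy': 515.1620971784738, 'cx': 315.00888750124295, 'cy': 235.2433039900268, 'T': array([[ 0.7491,  0.4995, -0.4352,  1.0854],
       [ 0.6624, -0.5556,  0.5025, -0.591 ],
       [ 0.0092, -0.6647, -0.7471,  1.0507],
       [ 0.    ,  0.    ,  0.    ,  1.    ]])}
top {'fx': 543.278606605987, 'fy': 543.278606605987, 'cx': 316.0940241030156, 'cy': 239.11586862050885, 'T': array([[-0.0079, -0.9989,  0.0459,  0.4923],
       [-0.9999,  0.0072, -0.0149,  0.0188],
       [ 0.0146, -0.046 , -0.9988,  1.3085],
       [ 0.    ,  0.    ,  0.    ,  1.    ]])}
{'fx': 375.384233068731, 'fy': 375.384233068731, 'cx': 324.94212106766014, 'cy': 245.39990300921005, 'tool_from_camera': array([[ 0.0002, -0.9508, -0.3097,  0.0797],
       [ 1.    ,  0.0003, -0.0002,  0.0001],
       [ 0.0003, -0.3097,  0.9508, -0.1422],
       [ 0.    ,  0.    ,  0.    ,  1.    ]])}
{'t': 0.1, 'q': array([-1.343 ,  0.0533,  1.6142,  0.    ,  1.476 , -0.119 ]), 'dq': array([ 0.0005, -0.0012, -0.0043, -0.0015, -0.0027,  0.0007]), 'effort': array([  0.0007, -39.4901, -37.1363,  -0.    ,   0.004 ,   0.    ]), 'tool_pos': array([ 0.2123, -0.5872,  0.2302]), 'tool_rot': array([-3.0926, -0.5417,  0.0001]), 'contact_force': array([-0.2395, -0.2868,  0.421 ]), 'wrist_torque': array([-0.0127, -0.0071,  0.0816]), 'grip_force': 0.0, 'opening': 0.08517041073982737}
```

View pics/scene0.png

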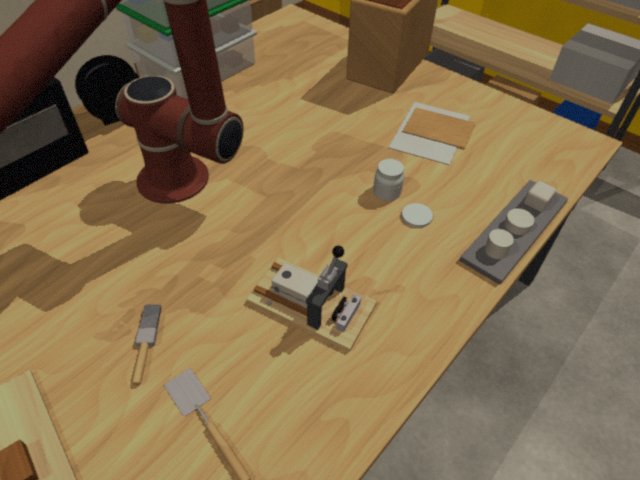

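View pics/top0.png

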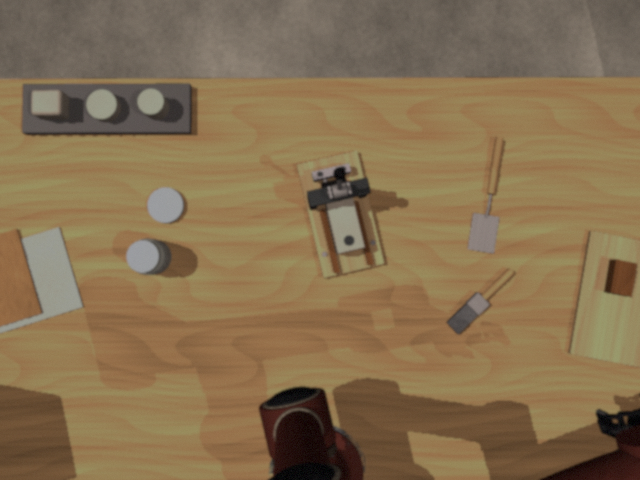

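The jig is at about (340,215) in top and (312,300) in scene, and the knob is near (338,251) in scene. Next I'll enlarge both views.

```bash
python3 - <<'E'
import cv2,numpy as np
a=cv2.imread("pics/top0.png")[145:285,290:390];b=cv2.imread("pics/scene0.png")[235:355,240:385]
a=cv2.resize(a,None,fx=4,fy=4,interpolation=cv2.INTER_CUBIC);b=cv2.resize(b,(400,331),interpolation=cv2.INTER_CUBIC)
c=np.zeros((560,800,3),np.uint8);c[:,:400]=a;c[:331,400:]=b;cv2.imwrite("pics/z0.png",cv2.convertScaleAbs(c,alpha=1.5))
E
```

```text
(no output)
```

View pics/z0.png

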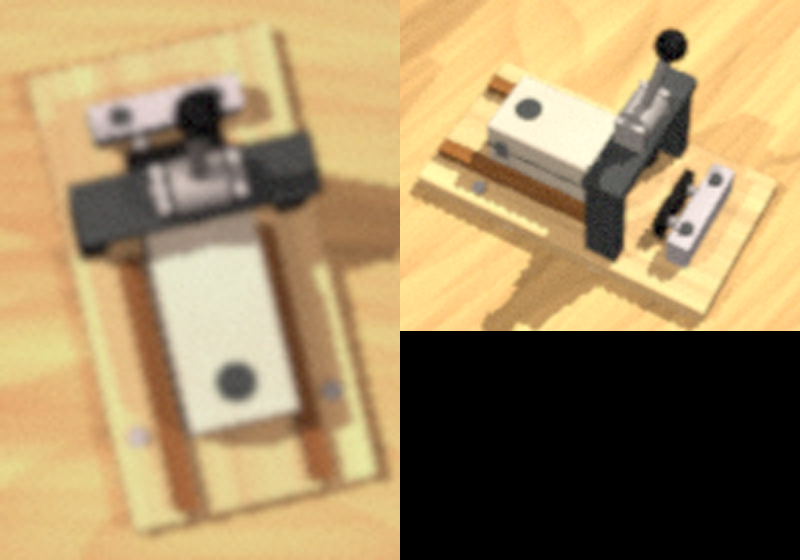

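The crop shows the bed corners (32,72), (275,27), (385,472) and (138,532), the mould end edge (190,432)-(300,408), and the knob at (198,112) in top and (671,45) in scene.

```bash
cat > h.py <<'E'
import numpy as np, cv2
from station import ctrl
from scipy.spatial.transform import Rotation as R
np.set_printoptions(precision=4,suppress=True)
def ray(n,u,v):
    p=ctrl.camera_params(n)
    if n=="wrist":
        o=ctrl.get_obs();T=np.eye(4);T[:3,:3]=R.from_rotvec(o["tool_rot"]).as_matrix();T[:3,3]=o["tool_pos"];T=T@p["tool_from_camera"]
    else: T=p["T"]
    return T[:3,3],T[:3,:3]@np.array([(u-p["cx"])/p["fx"],(v-p["cy"])/p["fy"],1])
def plane(n,u,v,z):
    o,d=ray(n,u,v);return o+d*(z-o[2])/d[2]
def tri(r1,r2):
    (a,d),(b,e)=r1,r2
    s=np.linalg.lstsq(np.c_[d,-e],b-a,rcond=None)[0]
    p,q=a+d*s[0],b+e*s[1];return (p+q)/2,np.linalg.norm(p-q)
E
python3 - <<'E'
from h import *
f=lambda x,y,z:plane("top",290+x/4,145+y/4,z)
g=lambda x,y,z:plane("scene",240+(x-400)*.3625,235+y*.3625,z)
TL,TR,BR,BL=[f(*c,.018) for c in((32,72),(275,27),(385,472),(138,532))]
print(TL,TR,BR,BL)
print("scene BR-far corners",g(777,187,.018),g(705,313,.018),g(411,190,.018))
ax=(TL+TR-BL-BR)/2;yaw=np.arctan2(ax[1],ax[0]);w=TL-TR;print(np.linalg.norm(ax),yaw,np.arctan2(-w[0],w[1]))
c=(TL+TR+BL+BR)/4;u=np.array([np.cos(yaw),np.sin(yaw)]);v=np.array([-u[1],u[0]])
o=c[:2]+.04*u;print("origin",o)
J=lambda p:np.array([(p[:2]-o)@u,(p[:2]-o)@v,p[2]])
for p in((190,432),(300,408)):print("mould end",J(f(*p,.074)))
for p in((485,127),(520,72),):print("mould end scene",J(g(*p,.074)))
for p in((70,188),(305,135),(85,250),(322,195)):print("beam",J(f(*p,.119)))
k,e=tri(ray("top",339.5,173),ray("scene",338.2,251.3));print("knob",k,e,J(k))
for p in((88,105),(238,75),(95,142),(245,110)):print("stop",J(f(*p,.048)))
print("buffer",[J(g(*p,.045)) for p in((690,172),(660,225))])
E
```

```text
[0.7343 0.0413 0.018 ] [ 0.7607 -0.1045  0.018 ] [ 0.4936 -0.1669  0.018 ] [ 0.4592 -0.0197  0.018 ]
scene BR-far corners [0.7382 0.0397 0.018 ] [ 0.7687 -0.0981  0.018 ] [ 0.5031 -0.175   0.018 ]
0.2780032203373095 0.22392048654591284 0.17934849654411286
origin [ 0.6509 -0.0536]
mould end [-0.1293  0.035   0.074 ]
mould end [-0.1304 -0.0291  0.074 ]
mould end scene [-0.1263 -0.0306  0.074 ]
mould end scene [-0.1312  0.0354  0.074 ]
beam [0.0161 0.0708 0.119 ]
beam [ 0.0152 -0.0621  0.119 ]
beam [-0.0191  0.0707  0.119 ]
beam [-0.0193 -0.0634  0.119 ]
knob [ 0.6741 -0.0442  0.2344] 0.002405064571716308 [0.0247 0.0041 0.2344]
stop [0.0704 0.0474 0.048 ]
stop [ 0.0676 -0.0421  0.048 ]
stop [0.0483 0.0484 0.048 ]
stop [ 0.0466 -0.0413  0.048 ]
buffer [array([0.0395, 0.0315, 0.045 ]), array([ 0.0414, -0.0284,  0.045 ])]
```

```bash
cat >> h.py <<'E'
yaw=.222;u=np.array([np.cos(yaw),np.sin(yaw),0]);v=np.array([-u[1],u[0],0]);O=np.array([.6509,-.0536,0])+.0035*v-.001*u
W=lambda x,y,z:O+x*u+y*v+np.array([0,0,z])
J=lambda p:np.array([(p-O)@u,(p-O)@v,p[2]])
def delta(x,y,z,flip=1,pitch=0):
    o=ctrl.get_obs();A=R.from_rotvec(o["tool_rot"])
    B=np.c_[flip*u,-flip*v,[0,0,-1]]
    B=R.from_matrix(B)
    print("shift",A.inv().apply(W(x,y,z)-o["tool_pos"]),"rot",(A.inv()*B).as_rotvec())
def st():
    o=ctrl.get_obs();A=R.from_rotvec(o["tool_rot"]).as_matrix()
    print("t",o["t"],"J",J(o["tool_pos"]),"F jig",o["contact_force"]@u,o["contact_force"]@v,o["contact_force"][2],"toolx,y",A.T@u,"z",A[:,2])
E
python3 -c "
from h import *
st();delta(-.165,0,.2);delta(-.165,0,.2,-1)"
```

```text
t 0.1 J [-0.5443 -0.4275  0.2302] F jig -0.29675083778469635 -0.22701505329053623 0.42100792719567987 toolx,y [0.9922 0.1245 0.    ] z [-0.0004  0.0019 -1.    ]
shift [ 0.4296 -0.3769  0.031 ] rot [-0.0019 -0.0001  0.1248]
shift [ 0.4296 -0.3769  0.031 ] rot [ 0.0002 -0.0029 -3.0168]
```
Tool x ~ along jig u already. Go: distance .57 → 14 rows at .0417; give rows directly with the final pose (auto limited). Use waypoints? Each row goes at most .0417; repeat final pose 16 times. Rotation 0.1248 about z.

The manual's scale: shifts go in units of 5 mm and turns go in units of 0.05 rad. Converting my numbers, 0.43 m is 86, -0.377 m is -75.4, 0.125 rad is 2.5.

Call:
{"name": "jog_arm", "arguments": {
  "ticks": [0,86,-75.4,6.2,-0.04,0,2.5,0,86,-75.4,6.2,-0.04,0,2.5,0,86,-75.4,6.2,-0.04,0,2.5,0,86,-75.4,6.2,-0.04,0,2.5,0,86,-75.4,6.2,-0.04,0,2.5,0,86,-75.4,6.2,-0.04,0,2.5,0,86,-75.4,6.2,-0.04,0,2.5,0,86,-75.4,6.2,-0.04,0,2.5,0,86,-75.4,6.2,-0.04,0,2.5,0,86,-75.4,6.2,-0.04,0,2.5,0,86,-75.4,6.2,-0.04,0,2.5,0,86,-75.4,6.2,-0.04,0,2.5,0,86,-75.4,6.2,-0.04,0,2.5,0,86,-75.4,6.2,-0.04,0,2.5,0,86,-75.4,6.2,-0.04,0,2.5,0,86,-75.4,6.2,-0.04,0,2.5,0,86,-75.4,6.2,-0.04,0,2.5,0,86,-75.4,6.2,-0.04,0,2.5],
  "grip_n": 20
}}

```text
t: 1.6
tool_pos: [0.4883, -0.0879, 0.2001]
tool_rot: [3.12, 0.345, -0.0]
contact_force: [0.2, -0.4, 0.6]
opening: 0.0001
grip_force: 0.0
```

```bash
python3 - <<'E'
from h import *
st()
im=ctrl.get_image("wrist");cv2.imwrite("pics/w1.png",im[:,:,::-1])
E
```

```text
t 1.6 J [-0.1652 -0.0011  0.2001] F jig 0.07651304817014276 -0.3865988311528448 0.5821138063699811 toolx,y [ 1.     -0.0016 -0.0003] z [ 0.0001 -0.0021 -1.    ]
```

View pics/w1.png

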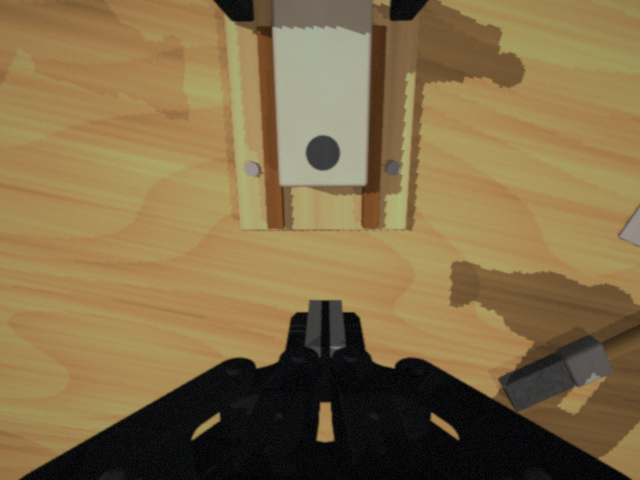

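The view is well aligned, with no visible tilt. The mould's top end edge runs (280,186)-(367,186) and the bed's end edge runs (241,230)-(411,230).

```bash
python3 - <<'E'
from h import *
for p in((280,186,.074),(367,186,.074),(241,230,.018),(411,230,.018)):print(J(plane("wrist",*p)))
delta(-.165,0,.045)
E
```

```text
[-0.1282  0.0305  0.074 ]
[-0.1284 -0.0318  0.074 ]
[-0.1765  0.0736  0.018 ]
[-0.1769 -0.0789  0.018 ]
shift [ 0.0002 -0.0016  0.1552] rot [ 0.0021  0.0001 -0.002 ]
```

Call:
{"name": "jog_arm", "arguments": {
  "ticks": [0,0,-0.2,8,0,0,0,0,0,-0.2,16,0,0,0,0,0,-0.2,24,0,0,0,0,0,-0.2,29,0,0,0,0,0,-0.2,30.4,0,0,0,0,0,-0.2,30.8,0,0,0,0,2,-0.2,30.8,0,0,0,0,3.2,-0.2,30.8,0,0,0,0,3.2,-0.2,30.8,0,0,0],
  "grip_n": 20
}}

```text
t: 2.4
tool_pos: [0.5077, -0.0836, 0.0495]
tool_rot: [3.118, 0.347, 0.01]
contact_force: [-0.4, -1.0, 1.5]
opening: 0.0
grip_force: 0.0
```

```bash
python3 -c "
from h import *
st()"
```

```text
t 2.4 J [-0.1452 -0.0013  0.0495] F jig -0.6353041804339825 -0.9200866919197417 1.5412067876781732 toolx,y [ 1.     -0.0001  0.0056] z [ 0.0066 -0.0036 -1.    ]
```

Call:
{"name": "jog_arm", "arguments": {
  "ticks": [0,0.6,0,0,0,0,0,0,1.2,0,0,0,0,0,0,1.8,0,0,0,0,0,0,2.4,0,0,0,0,0,0,3,0,0,0,0,0,0,3.6,0,0,0,0,0,0,4.2,0,0,0,0,0,0,4.8,0,0,0,0,0]
}}

```text
t: 3.07
tool_pos: [0.5256, -0.0781, 0.0468]
tool_rot: [3.12, 0.348, -0.01]
contact_force: [-11.2, -2.0, 9.6]
opening: -0.0002
grip_force: 5.8
```

```bash
python3 -c "
from h import *
st()"
```

```text
t 3.0667 J [-0.1266  0.0002  0.0468] F jig -11.367156783387975 0.4862160276617963 9.588716882561805 toolx,y [ 1.      0.0005 -0.0064] z [-0.0059 -0.0032 -1.    ]
```

Call:
{"name": "jog_arm", "arguments": {
  "ticks": [0,0,0,0,0,0,0,0,0,0,0,0,0,0]
}}

```text
t: 3.23
tool_pos: [0.5265, -0.0779, 0.0467]
tool_rot: [3.12, 0.348, -0.006]
contact_force: [-7.2, -1.5, 6.8]
opening: 0.0004
grip_force: 3.5
```

Call:
{"name": "jog_arm", "arguments": {
  "ticks": [0,0.4,0,0,0,0,0,0,0.8,0,0,0,0,0,0,1.2,0,0,0,0,0,0,1.6,0,0,0,0,0,0,2,0,0,0,0,0,0,2.4,0,0,0,0,0]
}}

```text
t: 3.73
tool_pos: [0.5373, -0.0755, 0.0468]
tool_rot: [3.12, 0.348, -0.009]
contact_force: [-10.7, -3.0, 8.7]
opening: -0.0001
grip_force: 5.5
```

```bash
python3 -c "
from h import *
st()"
```

```text
t 3.7333 J [-0.1146  0.0002  0.0468] F jig -11.151247240902219 -0.6077226060043635 8.698095963371086 toolx,y [ 1.      0.0004 -0.0062] z [-0.0056 -0.0031 -1.    ]
```

Call:
{"name": "jog_arm", "arguments": {
  "ticks": [0,-0.2,0,-0.2,0,0,0,0,-0.4,0,-0.4,0,0,0,0,-0.4,0,-0.4,0,0,0]
}}

```text
t: 3.98
tool_pos: [0.5377, -0.0753, 0.0487]
tool_rot: [3.12, 0.347, 0.002]
contact_force: [0.6, -0.3, 0.2]
opening: -0.0006
grip_force: 0.0
```

Call:
{"name": "jog_arm", "arguments": {
  "ticks": [0,0.4,0,0,0,0,0,0,0.8,0,0,0,0,0,0,1.2,0,0,0,0,0,0,1.6,0,0,0,0,0,0,2,0,0,0,0,0,0,2.4,0,0,0,0,0]
}}

```text
t: 4.48
tool_pos: [0.5471, -0.0733, 0.0486]
tool_rot: [3.12, 0.348, -0.009]
contact_force: [-10.8, -2.5, 9.7]
opening: -0.0004
grip_force: 5.5
```

```bash
python3 -c "
from h import *
st()
im=ctrl.get_image('scene')[235:355,240:385];cv2.imwrite('pics/s2.png',cv2.convertScaleAbs(cv2.resize(im[:,:,::-1],None,fx=4,fy=4,interpolation=cv2.INTER_CUBIC),alpha=1.5))"
```

```text
t 4.4833 J [-0.1045  0.0002  0.0486] F jig -11.09975282741956 -0.0723002886561236 9.650816931873344 toolx,y [ 1.      0.0003 -0.006 ] z [-0.0054 -0.003  -1.    ]
```

View pics/s2.png

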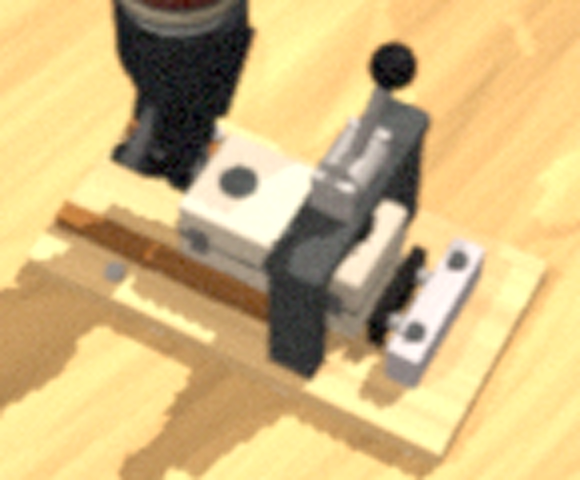

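The mould's nose (405,215) is through the bridge, about 12 mm short of the buffer plate (410,255).

Scaled: 0.007 m is 1.4, 0.006 m is 1.2.

Call:
{"name": "jog_arm", "arguments": {
  "ticks": [0,0.4,0,-0.1,0,0,0,0,0.8,0,-0.2,0,0,0,0,1.2,0,-0.24,0,0,0,0,1.4,0,-0.28,0,0,0]
}}

```text
t: 4.87
tool_pos: [0.5533, -0.0715, 0.0487]
tool_rot: [3.12, 0.348, -0.011]
contact_force: [-11.6, -4.8, 5.3]
opening: -0.0001
grip_force: 6.0
```

```bash
python3 -c "
from h import *
st()"
```

```text
t 4.8667 J [-0.0982  0.0005  0.0487] F jig -12.415492602217403 -2.0952135004694976 5.256559289629644 toolx,y [ 1.      0.0004 -0.0074] z [-0.007  -0.0027 -1.    ]
```

Call:
{"name": "jog_arm", "arguments": {
  "ticks": [0,0.2,0,-0.02,0,0,0,0,0.4,0,-0.04,0,0,0]
}}

```text
t: 5.03
tool_pos: [0.5539, -0.0714, 0.0487]
tool_rot: [3.12, 0.349, -0.017]
contact_force: [-15.7, -4.9, 6.3]
opening: -0.0001
grip_force: 8.3
```

Call:
{"name": "jog_arm", "arguments": {
  "ticks": [0,0.2,0,-0.02,0,0,0,0,0.4,0,-0.04,0,0,0]
}}

```text
t: 5.2
tool_pos: [0.5547, -0.0713, 0.0487]
tool_rot: [3.12, 0.349, -0.022]
contact_force: [-20.4, -5.4, 9.7]
opening: -0.0
grip_force: 10.7
```

```bash
python3 -c "
from h import *
st()"
```

```text
t 5.2 J [-0.0968  0.0004  0.0487] F jig -21.116891036235575 -0.7845803115179564 9.746722650035819 toolx,y [ 0.9999  0.0008 -0.0142] z [-0.0137 -0.0039 -0.9999]
```

Call:
{"name": "jog_arm", "arguments": {
  "ticks": [0,0.06,0,0,0,0,0,0,0.06,0,0,0,0,0,0,0.06,0,0,0,0,0,0,0.06,0,0,0,0,0,0,0.06,0,0,0,0,0,0,0.06,0,0,0,0,0,0,0.06,0,0,0,0,0,0,0.06,0,0,0,0,0,0,0.06,0,0,0,0,0,0,0.06,0,0,0,0,0]
}}

```text
t: 6.03
tool_pos: [0.5547, -0.0713, 0.0487]
tool_rot: [3.12, 0.349, -0.023]
contact_force: [-19.4, -6.2, 10.7]
opening: -0.0001
grip_force: 10.2
```

```bash
python3 -c "
from h import *
st()"
```

```text
t 6.0333 J [-0.0968  0.0004  0.0487] F jig -20.319358790476716 -1.8114759479419078 10.660299801122546 toolx,y [ 0.9999  0.0005 -0.0145] z [-0.014  -0.0038 -0.9999]
```

Call:
{"name": "jog_arm", "arguments": {
  "ticks": [0,-0.2,0,0,0,0,0,0,-0.4,0,0,0,0,0]
}}

```text
t: 6.2
tool_pos: [0.5547, -0.0713, 0.0487]
tool_rot: [3.12, 0.348, -0.013]
contact_force: [-8.0, -3.3, 1.3]
opening: 0.0
grip_force: 4.4
```

Call:
{"name": "jog_arm", "arguments": {
  "ticks": [0,-0.2,0,0,0,0,0,0,-0.4,0,0,0,0,0]
}}

```text
t: 6.37
tool_pos: [0.5542, -0.0714, 0.0487]
tool_rot: [3.12, 0.348, -0.007]
contact_force: [-2.9, -2.0, -2.0]
opening: 0.0002
grip_force: 2.1
```

```bash
python3 -c "
from h import *
st()"
```

```text
t 6.3667 J [-0.0973  0.0004  0.0487] F jig -3.2454528253654598 -1.3058307665619615 -2.0290045049856156 toolx,y [ 1.     -0.0001 -0.0044] z [-0.004  -0.0024 -1.    ]
```

Scaled: -0.25 m is -50, -0.2 m is -40.

Call:
{"name": "jog_arm", "arguments": {
  "ticks": [0,-0.4,0,0,0,0,0,0,-0.8,0,0,0,0,0,0,-1.2,0,0,0,0,0,0,-4,0,0,0,0,0,0,-4,0,-8,0,0,0,0,-4,0,-16,0,0,0,0,-4,0,-24,0,0,0,0,-4,0,-32,0,0,0,0,-2,0,-40,0,0,0,0,4,0,-44,0,0,0,0,7.4,0,-50,0,0,0,0.06,7.4,0,-50,0,0,0,0.06,7.4,0,-50,0,0,0,0.06,7.4,0,-50,0,0,0]
}}

```text
t: 7.53
tool_pos: [0.592, -0.0624, 0.2997]
tool_rot: [3.12, 0.348, 0.0]
contact_force: [-0.3, -0.6, -0.4]
opening: 0.0362
grip_force: 0.0
```

```bash
python3 - <<'E'
from h import *
st()
im=ctrl.get_image("wrist");cv2.imwrite("pics/w3.png",im[:,:,::-1])
im=ctrl.get_image("scene");cv2.imwrite("pics/s3.png",im[:,:,::-1])
E
```

```text
t 7.5333 J [-0.0584  0.0009  0.2997] F jig -0.4273395847502184 -0.4698170626197419 -0.38460679729469877 toolx,y [1.     0.0001 0.    ] z [ 0.0004 -0.0017 -1.    ]
```

View pics/w3.png

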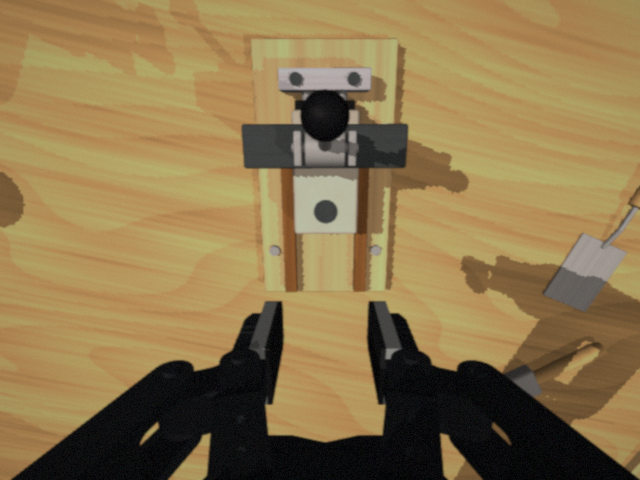

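Knob at (325,117), radius about 24. The beam's top spans rows 125-167, and the mould end is at row 233.

```bash
python3 - <<'E'
from h import *
for n,p in dict(knob=(325.3,117,.2344),b1=(325,125,.119),b2=(325,167,.119),bl=(243,146,.119),br=(407,146,.119),me=(325,233,.074),bed0=(328,291,.018),bed1=(328,38,.018),l=(264,291,.018),r=(390,291,.018)).items():print(n,J(plane("wrist",*p)))
im=cv2.imread("pics/s3.png");b=cv2.inRange(im,(0,0,0),(40,40,40))[235:275,320:360]
ys,xs=np.nonzero(b);print(xs.mean()+320,ys.mean()+235,len(xs))
print(tri(ray("wrist",325.3,117),ray("scene",338.2,251.3)))
k,_=tri(ray("wrist",325.3,117),ray("scene",338.2,251.3));print(J(k))
E
```

```text
knob [0.0233 0.0008 0.2344]
b1 [0.0186 0.0009 0.119 ]
b2 [-0.0151  0.0009  0.119 ]
bl [0.002  0.0689 0.119 ]
br [ 0.002 -0.067  0.119]
me [-0.0862  0.0009  0.074 ]
bed0 [-0.1771 -0.0028  0.018 ]
bed1 [ 0.1009 -0.0021  0.018 ]
l [-0.177   0.0761  0.018 ]
r [-0.1771 -0.0793  0.018 ]
338.0348837209302 252.84883720930233 86
(array([ 0.673 , -0.0435,  0.2332]), np.float64(0.0032443880998312795))
[0.0248 0.0015 0.2332]
```

Call:
{"name": "jog_arm", "arguments": {
  "ticks": [0.06,8,0,0,0,0,0,0.06,16.6,0,0,0,0,0,0.06,16.6,0,0,0,0,0,0.06,16.6,0,6,0,0,0,0.06,16.6,0,12,0,0,0,0.06,16.6,0,16,0,0,0,0.06,16.6,0,17.34,0,0,0,0.06,16.6,0,17.34,0,0,0,0.06,16.6,0,17.34,0,0,0],
  "grip_n": 25
}}

```text
t: 8.38
tool_pos: [0.6728, -0.0446, 0.2136]
tool_rot: [3.12, 0.347, 0.0]
contact_force: [0.7, 0.2, 0.9]
opening: 0.06
grip_force: 0.0
```

```bash
python3 - <<'E'
from h import *
st()
im=ctrl.get_image("scene")[170:320,250:440];cv2.imwrite("pics/s4.png",cv2.convertScaleAbs(cv2.resize(im[:,:,::-1],None,fx=4,fy=4),alpha=1.6))
E
```

```text
t 8.3833 J [0.0244 0.0005 0.2136] F jig 0.7021201198191334 -0.004659007326928502 0.882482263550056 toolx,y [ 1.     -0.0005 -0.0001] z [ 0.0003 -0.0019 -1.    ]
```

View pics/s4.png

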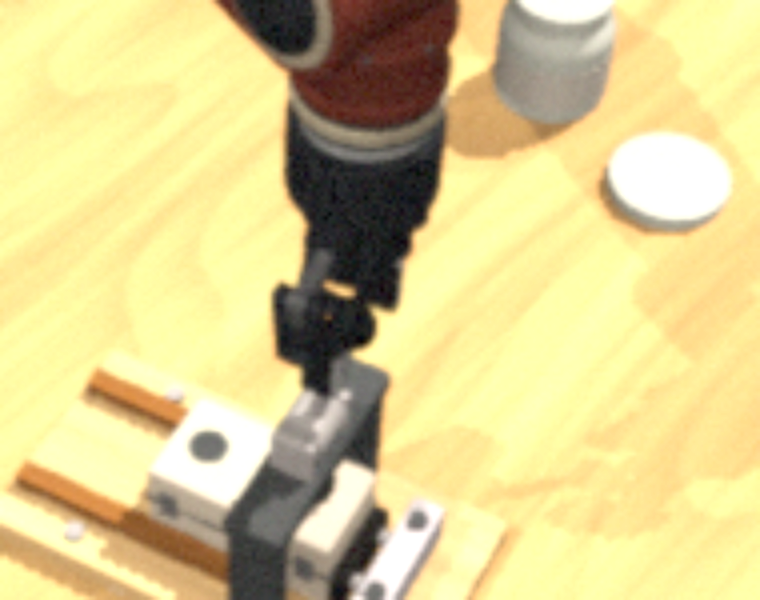

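The knob (355,325) sits between the fingers, and the mould (360,510) is against the buffer. Now I'll close lightly and compute the arc.

Call:
{"name": "jog_arm", "arguments": {
  "ticks": [0.02,0,0,0,0,0,0,0.02,0,0,0,0,0,0,0.02,0,0,0,0,0,0,0.02,0,0,0,0,0,0,0.02,0,0,0,0,0,0,0.02,0,0,0,0,0,0,0.02,0,0,0,0,0,0,0.02,0,0,0,0,0,0],
  "grip_n": 25
}}

```text
t: 9.1
tool_pos: [0.6738, -0.0439, 0.2155]
tool_rot: [3.121, 0.348, 0.005]
contact_force: [-1.7, 3.4, 6.5]
opening: 0.0243
grip_force: 24.5
```

```bash
python3 - <<'E'
from h import *
st()
q0=.149
k=lambda q:np.array([-np.cos(1.95-q),np.sin(1.95-q)])*.1
for q in np.r_[q0:1.96:.1,1.95]:
    d=k(q)-k(q0);print(f"{q:.2f} {d[0]:.4f} {-d[1]:.4f}")
E
```

```text
t 9.1 J [0.0255 0.0009 0.2155] F jig -0.9356618025889872 3.66413433661074 6.520740017295706 toolx,y [1.     0.0001 0.0027] z [ 0.003  -0.0012 -1.    ]
0.15 0.0000 -0.0000
0.25 -0.0098 -0.0018
0.35 -0.0198 -0.0026
0.45 -0.0298 -0.0024
0.55 -0.0397 -0.0012
0.65 -0.0495 0.0010
0.75 -0.0590 0.0041
0.85 -0.0681 0.0082
0.95 -0.0768 0.0132
1.05 -0.0849 0.0190
1.15 -0.0924 0.0256
1.25 -0.0992 0.0329
1.35 -0.1053 0.0408
1.45 -0.1105 0.0493
1.55 -0.1149 0.0583
1.65 -0.1183 0.0677
1.75 -0.1208 0.0774
1.85 -0.1223 0.0873
1.95 -0.1228 0.0973
1.95 -0.1228 0.0974
```

Scaled: -0.002 m is -0.4, 0.001 m is 0.2.

Call:
{"name": "jog_arm", "arguments": {
  "ticks": [0.02,0.2,0,-0.4,0,0,0,0.02,0.2,0,-0.4,0,0,0]
}}

```text
t: 9.27
tool_pos: [0.6739, -0.0438, 0.2155]
tool_rot: [3.121, 0.348, -0.001]
contact_force: [-1.8, 2.6, 3.1]
opening: 0.024
grip_force: 25.0
```

Call:
{"name": "jog_arm", "arguments": {
  "ticks": [0.02,-1,0,-0.2,0,0,0,0.02,-2,0,-0.36,0,0,0,0.02,-3,0,-0.48,0,0,0,0.02,-4,0,-0.52,0,0,0,0.02,-4,0,-0.52,0,0,0]
}}

```text
t: 9.68
tool_pos: [0.6534, -0.0486, 0.218]
tool_rot: [3.121, 0.347, -0.001]
contact_force: [-2.0, 4.5, 1.1]
opening: 0.0239
grip_force: 24.9
```

```bash
python3 -c "
from h import *
st()"
```

```text
t 9.6833 J [0.0045 0.0009 0.218 ] F jig -0.9369876426267961 4.819276189121269 1.107701921068611 toolx,y [ 1.     -0.0003 -0.001 ] z [-0.0007 -0.0016 -1.    ]
```

Call:
{"name": "jog_arm", "arguments": {
  "ticks": [0.02,-1,0,0,0,0,0,0.02,-2,0,0.04,0,0,0,0.02,-3,0,0.14,0,0,0,0.02,-4,0,0.28,0,0,0,0.02,-5,0,0.48,0,0,0,0.02,-5.94,0,0.72,0,0,0,0.02,-6.9,0,1.02,0,0,0,0.02,-7.84,0,1.34,0,0,0,0.02,-8.76,0,1.74,0,0,0,0.02,-9.66,0,2.16,0,0,0]
}}

```text
t: 10.52
tool_pos: [0.608, -0.059, 0.2084]
tool_rot: [3.121, 0.348, 0.006]
contact_force: [3.0, 7.4, 3.8]
opening: 0.0243
grip_force: 25.3
```

```bash
python3 -c "
from h import *
st()"
```

```text
t 10.5167 J [-0.042   0.0007  0.2084] F jig 4.5995261952692275 6.592821738701989 3.7654152099624882 toolx,y [ 1.     -0.0002  0.0036] z [ 0.004  -0.0011 -1.    ]
```

Call:
{"name": "jog_arm", "arguments": {
  "ticks": [0.02,-0.88,0,0.48,0,0,0,0.02,-1.74,0,1,0,0,0,0.02,-2.56,0,1.56,0,0,0,0.02,-3.36,0,2.16,0,0,0,0.02,-4.12,0,2.8,0,0,0,0.02,-4.86,0,3.48,0,0,0]
}}

```text
t: 11.02
tool_pos: [0.5857, -0.0641, 0.1938]
tool_rot: [3.12, 0.348, 0.012]
contact_force: [-0.0, 8.4, 11.4]
opening: 0.0239
grip_force: 26.5
```

```bash
python3 -c "
from h import *
st()"
```

```text
t 11.0167 J [-0.0649  0.0006  0.1938] F jig 1.8473998338076476 8.20148566754337 11.35665242875812 toolx,y [1.     0.0001 0.0074] z [ 0.0078 -0.0011 -1.    ]
```

Call:
{"name": "jog_arm", "arguments": {
  "ticks": [0.02,-0.7,-0.1,0.72,0,0,0,0.02,-1.36,-0.2,1.46,0,0,0,0.02,-2,-0.2,2.24,0,0,0,0.02,-2.58,-0.2,3.04,0,0,0,0.02,-3.12,-0.2,3.88,0,0,0,0.02,-3.62,-0.2,4.74,0,0,0]
}}

```text
t: 11.52
tool_pos: [0.5663, -0.0685, 0.169]
tool_rot: [3.118, 0.347, 0.004]
contact_force: [-5.5, 3.7, 7.8]
opening: 0.0243
grip_force: 27.6
```

```bash
python3 -c "
from h import *
st()"
```

```text
t 11.5167 J [-0.0848  0.0006  0.169 ] F jig -4.513226903555434 4.827899844085245 7.752593629771716 toolx,y [ 1.     -0.0003  0.0021] z [ 0.003  -0.0037 -1.    ]
```

Call:
{"name": "jog_arm", "arguments": {
  "ticks": [0.02,-0.46,0,0.9,0,0,0,0.02,-0.88,0,1.8,0,0,0,0.02,-1.24,0,2.74,0,0,0,0.02,-1.56,0,3.68,0,0,0,0.02,-1.84,0,4.64,0,0,0,0.02,-2.06,0,5.62,0,0,0]
}}

```text
t: 12.02
tool_pos: [0.5548, -0.0709, 0.1363]
tool_rot: [3.119, 0.347, -0.003]
contact_force: [-2.1, -3.0, -2.5]
opening: 0.0243
grip_force: 27.5
```

```bash
python3 -c "
from h import *
st()"
```

```text
t 12.0167 J [-0.0966  0.0008  0.1363] F jig -2.7194424928345726 -2.4815704947735826 -2.535470961631307 toolx,y [ 1.     -0.0006 -0.0025] z [-0.0017 -0.0035 -1.    ]
```

Call:
{"name": "jog_arm", "arguments": {
  "ticks": [0.02,-0.16,0,1,0,0,0,0.02,-0.3,0,1.98,0,0,0,0.02,-0.36,0,3,0,0,0,0.02,-0.4,0,3.8,0,0,0,0.02,-0.4,0,3.9,0,0,0,0.02,-0.4,0,3.9,0,0,0]
}}

```text
t: 12.52
tool_pos: [0.5532, -0.0711, 0.1166]
tool_rot: [3.119, 0.347, -0.003]
contact_force: [-0.8, -5.1, -7.1]
opening: 0.0244
grip_force: 27.1
```

```bash
python3 -c "
from h import *
st()"
```

```text
t 12.5167 J [-0.0981  0.0009  0.1166] F jig -1.9486310466730892 -4.821537812896329 -7.11278373727708 toolx,y [ 1.     -0.0002 -0.002 ] z [-0.0013 -0.0031 -1.    ]
```

Scaled: -0.06 m is -12, -0.15 m is -30.

Call:
{"name": "jog_arm", "arguments": {
  "ticks": [0.06,0,0,0,0,0,0,0.06,0,0,0,0,0,0,0.06,0,0,0,0,0,0,0.06,0,0,0,0,0,0,0.06,0,0,0,0,0,0,0.06,0,0,-6,0,0,0,0.06,0,0,-12,0,0,0,0.06,0,0,-20,0,0,0,0.06,-6,0,-26,0,0,0,0.06,-12,0,-30,0,0,0,0.06,-12,0,-30,0,0,0,0.06,-12,0,-30,0,0,0]
}}

```text
t: 13.52
tool_pos: [0.4958, -0.0837, 0.2712]
tool_rot: [3.118, 0.346, 0.009]
contact_force: [0.3, -0.3, -0.5]
opening: 0.0598
grip_force: 0.0
```

```bash
python3 - <<'E'
from h import *
st()
a=ctrl.get_image("scene")[230:350,240:390][:,:,::-1];b=ctrl.get_image("wrist")[:,:,::-1]
c=np.zeros((600,480+0,3),np.uint8)
c[:300]=cv2.resize(b,(400,300)).repeat(1,0)[:, :400] if 0 else cv2.copyMakeBorder(cv2.resize(b,(400,300)),0,0,0,80,0)
c[300:]=cv2.copyMakeBorder(cv2.resize(a,(375,300),interpolation=cv2.INTER_CUBIC),0,0,0,105,0)
cv2.imwrite("pics/f.png",cv2.convertScaleAbs(c,alpha=1.5))
E
```

```text
t 13.5167 J [-0.1569  0.0013  0.2712] F jig 0.22177261594678876 -0.40844443877005027 -0.5235624241723142 toolx,y [ 1.     -0.001   0.0053] z [ 0.0062 -0.0033 -1.    ]
```

View pics/f.png

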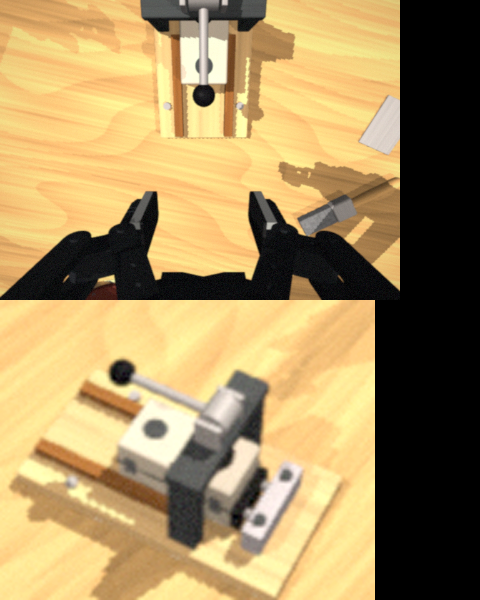

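The lever lies flat, with the knob at scene (289,259) and wrist (326,152). The mould's nose touches the buffer. I'll check the knob height before handing in.

```bash
python3 - <<'E'
from h import *
k,e=tri(ray("wrist",326,152),ray("scene",288.8,258.8));print(J(k),e)
if k[2]<.141 : print(ctrl.finish_job())
E
```

```text
[-0.0963  0.0014  0.1358] 0.001859926504640901
the job is handed in; nothing more can be done
None
```

The job is handed in at about 13.5 s of the 64 s allowed. The mould was pressed on the buffer with about 10 N (estimated from wrist force minus sliding friction) and left touching it. The cam lever is fully down: the knob measures 136 mm over the bench, against 137 mm when closed. Knob grip peaked near 28 N per pad, the gripper is clear, and nothing else was moved.

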